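# Lay the glue cartridge in its cradle and close the keeper

### The job

Gently push the tall capped glue cartridge over so that it lies down along its cradle, using only the fingertips or the outside of the fingers: do not grip, squeeze or lift it. Then push the cradle's hinged keeper bar over the lying cartridge until it is fully closed. Leave the short sleeves and the pink pods where they are.

Things in the scene. Friction and masses are not known exactly. Their poses are not given: they have to be found in the camera images.
- cartridge: white tube, 0.15 to 0.3 kg, standing on the cradle's floor: body 44 mm diameter, 130 mm tall, then a green cap 36 mm diameter up to 150 mm and a black stub 14 mm diameter up to 160 mm. Origin at the centre of its underside, z axis along the tube to the cap. Pushed some 110 mm above its underside it tips without sliding; past about 18 degrees it falls over by itself
- cartridge_mid (a point): point on the cartridge's axis, 70 mm above its underside; when it lies in the cradle this point is 32 mm above the table
- cradle: aluminium trough fixed to the table, 74 mm (x) by 240 mm (y), turned only about z. Origin at the centre of its underside, on the table; y axis along the trough: the cartridge stands near y = -82 mm and must fall towards +y. Two dark lugs, 44 mm long, at y = 10 mm reach 57 mm above the table; the one at -x carries the keeper's hinge
- cradle_bed (a point): centre of the cradle's floor (black rubber face), 10 mm above the cradle's origin. The inside is 50 mm wide (x) and 224 mm long (y); side walls and the +y end wall reach 42 mm above the table, the -y end wall only 24 mm
- keeper (a joint): hinge of the keeper (rad), a flat steel bar 74 mm long, 34 mm wide (along the cradle), 6 mm thick. 0 = fully closed, level across the trough, top face 63 mm above the table, 3 mm clear of the lying cartridge; 1.57 = straight up; starts at 1.65 to 1.9, leaning out over the cradle's -x side; stop at 1.95. Slightly stiff: it stays where left, about 1 N at its end moves it
- keeper_hinge (a point): the keeper's hinge axis (parallel to the cradle's y axis), at cradle x = -34, y = 10, z = 60 mm; mid-thickness of the bar
- keeper_end (a point): middle of the keeper's free end, 74 mm from the hinge, mid-thickness
- sleeve1: bystander: short white open sleeve standing on the table, 40 mm diameter, 75 mm tall with an 18 mm bore; origin at the centre of its underside
- sleeve2: bystander: short white open sleeve standing on the table, 40 mm diameter, 75 mm tall with an 18 mm bore; origin at the centre of its underside
- pod1: bystander: pink plastic ovoid pod with a grey disc on top, 75 mm long (its x axis), 42 mm wide, 41 mm high, loose on the table; origin under its middle, on the table
- pod2: bystander: pink plastic ovoid pod with a grey disc on top, 75 mm long (its x axis), 42 mm wide, 41 mm high, loose on the table; origin under its middle, on the table

How it is judged:
By the outcome, as a careful person would: the job done as asked, in the order asked, and still so for the second after the job is handed in, with the robot touching nothing.
It also fails if it takes over 45 s, if anything falls off the work surface, if the arm or the gripper's body presses on something with over 40 N, if the wrist force passes 120 N, or if a joint passes its speed limit or range.

### The arm

A 6-joint arm with a two-finger parallel gripper is mounted at the origin on the work surface. World frame = base frame: x ahead of the robot, y to its left, z up, the work surface at z = 0. Lengths are in m, angles in rad, forces in N, time in s.
With the tool pointing down it reaches from about 0.225 to 0.875 m from the base axis. Payload 3.4 kg.
Tool frame: the origin (TCP) lies between the finger pads; the fingertips stand 11 mm ahead of it and the grasp point (between the pads) lies 8 mm behind it; z points along the fingers, y is the line along which they close (so a half turn about z gives the same grasp; the last joint's range is limited). The gripper opens to 85 mm and grips with 20 to 120 N. Pads are 22 mm wide; open, the fingers measure 114 mm over their backs; the gripper's body (76 mm by 85 mm) begins 54 mm behind the grasp point. The pads swing forward as they close: fully open they stand 13 mm farther back than shut.
Start: joints at [0.984, 0.276, 1.505, -0, 1.361, -0.121], TCP at [0.258, 0.514, 0.242] pointing down, gripper open.
Joint ranges: [-2.89, 2.89], [-0.75, 2.08], [0.22, 2.7], [-1.18, 4.32], [0.11, 2.71], [-2.7, 2.7]. Speed limits (rad/s): [2.57, 2.57, 3.14, 3.14, 3.14, 3.14].

### API

Orientations are given as a unit quaternion [w, x, y, z].
In Python, from rig import manip, imaging gives the robot as it stands. The module is installed in compiled form; this text tells all that it offers.
- The arm moves only by the tool jog_arm, never from a script. Its argument "deltas" is one flat list of numbers, 7 for each row, row after row: the turn, a rotation vector about the world's x, y, z in degrees, then the shift along the world's x, y, z in mm, then the opening, from 0 (shut) to 1 (fully open). In form: [ax, ay, az, tx, ty, tz, gripper, ax, ay, az, tx, ty, tz, gripper, ...]. A call has 1 to 20 rows; each row is the pose to reach, as a shift and turn from the pose commanded when the call began; what a row does not reach only later rows make up. A row lasts 1/10 s, in which the tool goes at most 50 mm and 8.59 degrees, less where a joint would pass 70% of its speed; a pose out of reach is approached as far as the arm can. A call with a gripper value outside its range is refused whole. The fingers move at their own pace and stop on an object; "grip_force" is the grip in N (left out, the last holds). Time passes only in rows, so rows that repeat a pose let the fingers close. It gives the time, the measured TCP pose, the force, the opening and the grip force at its end, in the units of the state.
- manip.get_state(): the state, without advancing time (a new reading comes with each control period).
- imaging.get_image(name): name is "scene" or "top" or "wrist"; returns the picture (384x512x3 uint8, blue, green, red); there is no depth.
- imaging.calibration(name): a dict with "mtx" (3x3 intrinsics, pixels), "cam_to_world" (4x4, takes a point from camera to world coordinates). Camera axes: x right, y down, z forward; pixel columns grow to the right and rows downward; lengths in m; the calibration is good to about 2 mm. The wrist camera is an equidistant fisheye: a pixel r from the principal point sees the ray r / f radians off the axis. A picture is of the moment at which its call begins: read the wrist's pose just before it. calibration takes no time and is no camera call; for the wrist camera it gives the pose at the moment of the call.
- manip.sign_off(): hands the job in; it is judged then, once.
The state is a dict: "clock": time; "qpos": joint angles; "qd": joint speeds; "effort": joint torques, N m; "position": TCP position; "ee_rot": TCP orientation; "contact_force": force on the tool from outside, world axes, zero at the start; "moment": the same for the moment, N m; "width": finger opening in m; "gripper_force": force on a finger pad.
Only numpy, scipy, OpenCV 4.12 (cv2) and the standard library are available. Lean on these libraries where they do the work, as an engineer would, in place of code of your own. Each camera call takes 0.05 s, during which the arm holds its last target. There are 200 camera calls.

## Working session

There is one attempt and no reset: what is moved stays moved. The work goes in short steps, Python scripts to look and compute and a tool call to move; the robot and the scene stay as the last step left them, time stands still between calls to the robot, and variables do not carry over. Pictures are saved under pics/ and viewed, at most 10 in all, crops included, and the job is handed in when it is done.

Besides the shell and the picture viewer there is one more tool, called after "Request:" as name(argument=value, ...) on one line, values as JSON. jog_arm: Moves the arm, as the interface text tells. Its arguments: {"type":"object","properties":{"deltas":{"type":"array"},"grip_force":{"type":"number"}},"required":["deltas"]}

```bash
mkdir -p pics
python3 - <<'E'
from rig import manip, imaging
import cv2,numpy as np
for n in("scene","top"):
    cv2.imwrite(f"pics/{n}0.png",imaging.get_image(n)); c=imaging.calibration(n); print(n,np.round(c["mtx"],1).tolist(),np.round(c["cam_to_world"],4).tolist())
s=manip.get_state();print(s["clock"],s["position"],s["ee_rot"],s["width"])
E
```

```text
scene [[412.0, 0.0, 255.9], [0.0, 412.0, 189.5], [0.0, 0.0, 1.0]] [[0.2334, 0.8166, -0.5278, 1.0247], [0.9723, -0.2006, 0.1197, -0.1378], [-0.0081, -0.5412, -0.8409, 0.8363], [0.0, 0.0, 0.0, 1.0]]
top [[437.0, 0.0, 260.9], [0.0, 437.0, 192.3], [0.0, 0.0, 1.0]] [[0.0203, -0.9875, 0.1565, 0.3489], [-0.9998, -0.0201, 0.0027, -0.0233], [0.0005, -0.1565, -0.9877, 1.2067], [0.0, 0.0, 0.0, 1.0]]
0.1 [0.25801906 0.51336577 0.24154164] [-2.66422428e-04  2.30791864e-01  9.73002808e-01 -7.61399998e-04] 0.08539704572640602
```

View pics/scene0.png

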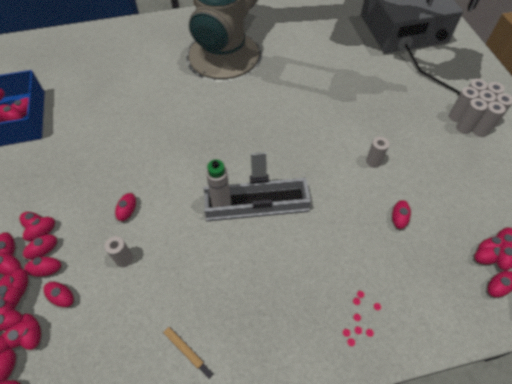

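View pics/top0.png

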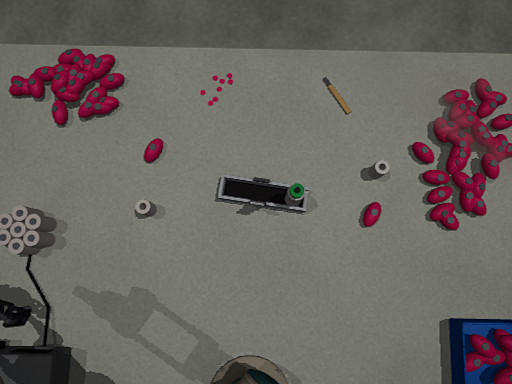

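The scene view shows the cartridge (cap ~216,165) at the left end of the cradle (205–310, 180–220), with the keeper up on the robot side (~259,165). In the top view the cradle spans (218,178)–(308,212), and the cap is at (296,190). I'll zoom in on both.

Run:
```python
import cv2,numpy as np
a=cv2.imread("pics/top0.png")[165:225,210:320]; b=cv2.imread("pics/scene0.png")[145:228,195:320]
cv2.imwrite("pics/topz.png",cv2.resize(a,None,fx=7,fy=7,interpolation=cv2.INTER_CUBIC))
cv2.imwrite("pics/scenez.png",cv2.resize(b,None,fx=6,fy=6,interpolation=cv2.INTER_CUBIC))
```

```text
(no output)
```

View pics/topz.png

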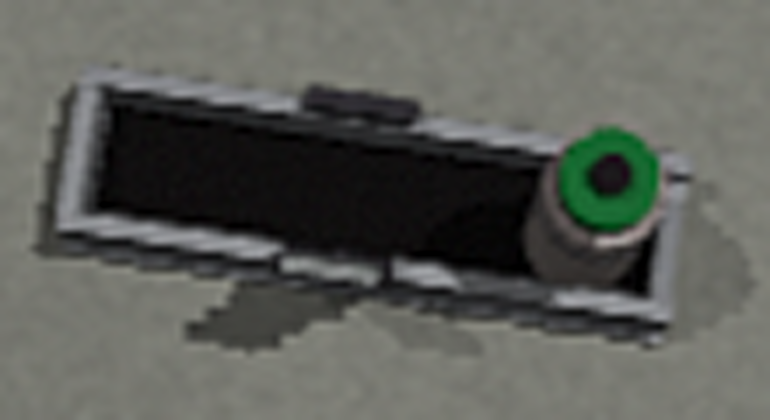

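View pics/scenez.png

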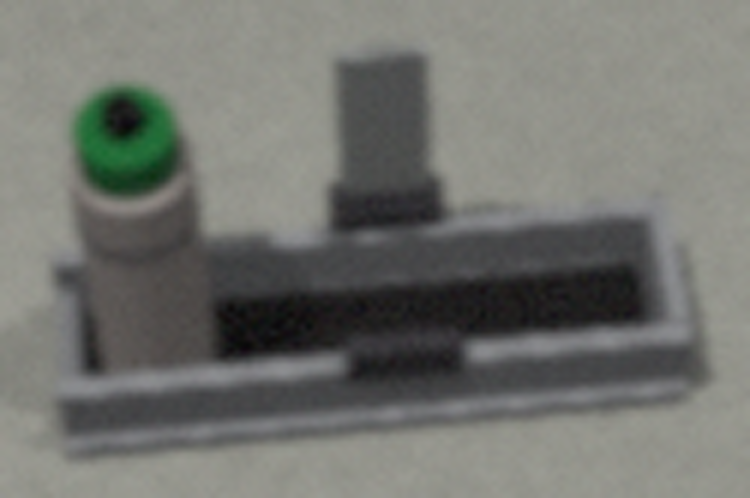

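The crops show the cradle's corners, the lugs, the black stub on top (topz 608,175; scenez 123,105) and the keeper's free end (scenez 380,55). Next I fit the poses.

```bash
cat > h.py <<'E'
from rig import manip, imaging
import numpy as np
from scipy.optimize import least_squares
C={n:imaging.calibration(n) for n in("scene","top")}
def proj(n,P):
    T=np.linalg.inv(C[n]["cam_to_world"]); p=T[:3,:3]@P+T[:3,3]; q=C[n]["mtx"]@p; return q[:2]/q[2]
def W(c,P):
    a=c[2]; return np.array([c[0]+np.cos(a)*P[0]-np.sin(a)*P[1],c[1]+np.sin(a)*P[0]+np.cos(a)*P[1],P[2]])
tz=lambda u,v:np.array([u/7+210,v/7+165]); sz=lambda u,v:np.array([(u+.0)/6+195,v/6+145])
E
python3 - <<'E'
from h import *
obs=[("top",(37,120,42),tz(85,72)),("top",(-37,120,42),tz(58,228)),("scene",(37,120,42),sz(690,328)),("scene",(-37,120,42),sz(662,203)),("scene",(37,-120,42),sz(62,393)),("scene",(37,-120,0),sz(70,452))]
obs=[(n,np.array(P)/1e3,u) for n,P,u in obs]
f=lambda c:np.concatenate([proj(n,W(c,P))-u for n,P,u in obs])
r=least_squares(f,[.38,-.02,0],loss="soft_l1"); c=r.x; print("cradle",c,np.degrees(c[2]));print(np.round(f(c).reshape(-1,2),1).tolist())
g=lambda P:np.r_[proj("top",P)-tz(608,175),proj("scene",P)-sz(123,105)]
s=least_squares(g,[.4,-.1,.17]); print("stub",s.x,g(s.x)); d=s.x[:2]-c[:2];a=c[2]
print("in cradle",np.cos(a)*d[0]+np.sin(a)*d[1],-np.sin(a)*d[0]+np.cos(a)*d[1])
for y in(-12,32): print("lug",(proj("top",W(c,np.array([37,y,57])/1e3))-[210,165])*7,(proj("scene",W(c,np.array([37,y,57])/1e3))-[195,145])*6)
for q in(1.6,1.65,1.7,1.75,1.8,1.85,1.9):
    print(q,[((proj("scene",W(c,np.array([-.034+.074*np.cos(q),y,.060+.074*np.sin(q)])))-[195,145])*6).round() for y in(-.007,.027)])
E
```

```text
cradle [ 0.5329556  -0.02638443 -0.13205746] -7.566334847218835
[[-0.5, -2.7], [-1.2, 1.7], [0.7, 1.3], [-0.2, -4.7], [-1.4, 0.5], [-0.7, -0.3]]
stub [ 0.52125348 -0.10679113  0.16591899] [-0.1152016  -0.01702498 -0.09730403  0.005507  ]
in cradle -0.0010127595831551095 -0.08124747866739021
lug [418.46867373  96.84535153] [343.06852613 348.18410709]
lug [304.77870126  79.68491425] [462.02402551 337.0762123 ]
1.6 [array([333.,  61.]), array([428.,  53.])]
1.65 [array([332.,  53.]), array([427.,  45.])]
1.7 [array([331.,  46.]), array([426.,  38.])]
1.75 [array([331.,  39.]), array([424.,  31.])]
1.8 [array([330.,  32.]), array([423.,  24.])]
1.85 [array([329.,  26.]), array([422.,  18.])]
1.9 [array([328.,  20.]), array([421.,  12.])]
```

Run:
```python
from h import *
obs=[("top",(1,120,42),tz(85,72)),("top",(-1,120,42),tz(58,228)),("scene",(1,120,42),sz(690,328)),("scene",(-1,120,42),sz(662,203)),("scene",(1,-120,42),sz(62,393))]
L=[("top",(37,-12,57),tz(420,98)),("top",(37,32,57),tz(306,86)),("scene",(37,-12,57),sz(346,350)),("scene",(37,32,57),sz(465,340))]
def f(c):
    r=[proj(n,W(c,np.array([P[0]*c[3],P[1]/1e3,P[2]/1e3])))-u for n,P,u in obs]+[proj(n,W(c,np.array(P)/1e3))-u for n,P,u in L]
    return np.concatenate(r)
r=least_squares(f,[.53,-.02,-.13,.03],loss="soft_l1"); c=r.x; print("cradle",c,np.degrees(c[2]));print(np.round(f(c).reshape(-1,2),1).tolist())
a=c[2];d=np.array([.5213,-.1068])-c[:2]
print("in cradle",np.cos(a)*d[0]+np.sin(a)*d[1],-np.sin(a)*d[0]+np.cos(a)*d[1])
for q in(1.6,1.65,1.7,1.8,1.9):
    print(q,[((proj("scene",W(c,np.array([-.034+.074*np.cos(q),y,.060+.074*np.sin(q)])))-[195,145])*6).round() for y in(-.007,.027)])
```

```text
cradle [ 0.53432595 -0.02701887 -0.11961184  0.03135829] -6.853253594481936
[[-0.8, -0.6], [-0.5, -0.3], [0.2, -0.8], [-0.1, -2.7], [-1.5, -0.5], [-0.1, -0.7], [-0.1, -1.3], [-0.4, 0.3], [-0.4, -0.1]]
in cradle -0.003412854995664058 -0.08076544594882906
1.6 [array([331.,  65.]), array([426.,  56.])]
1.65 [array([330.,  57.]), array([425.,  48.])]
1.7 [array([329.,  50.]), array([423.,  40.])]
1.8 [array([327.,  36.]), array([421.,  27.])]
1.9 [array([325.,  24.]), array([418.,  15.])]
```

Cradle is at about (0.534, −0.027), yaw −7°; the cartridge is at (0.521, −0.107). I'll push along +y with the sides of the shut fingers. First I go to a point behind the cartridge, staying high.

Request:
jog_arm(deltas=[0, 0, -35, 120, -320, 0, 0, 0, 0, -70.5, 256, -683, 0, 0, 0, 0, -70.5, 256, -683, 0, 0, 0, 0, -70.5, 256, -683, 0, 0, 0, 0, -70.5, 256, -683, 0, 0, 0, 0, -70.5, 256, -683, 0, 0, 0, 0, -70.5, 256, -683, 0, 0, 0, 0, -70.5, 256, -683, 0, 0, 0, 0, -70.5, 256, -683, 0, 0, 0, 0, -70.5, 256, -683, 0, 0, 0, 0, -70.5, 256, -683, 0, 0, 0, 0, -70.5, 256, -683, 0, 0, 0, 0, -70.5, 256, -683, 0, 0, 0, 0, -70.5, 256, -683, 0, 0, 0, 0, -70.5, 256, -683, 0, 0, 0, 0, -70.5, 256, -683, 0, 0, 0, 0, -70.5, 256, -683, 0, 0, 0, 0, -70.5, 256, -683, 0, 0])

```text
clock: 1.9
position: [0.5136, -0.1681, 0.242]
ee_rot: [-0.001, 0.75, 0.662, -0.0]
contact_force: [-0.9, 0.7, 0.3]
width: 0.0
gripper_force: 0.0
```

Request:
jog_arm(deltas=[0, 0, 0, 0, -2, -40, 0, 0, 0, 0, 0, -2, -80, 0, 0, 0, 0, 0, -2, -113, 0, 0, 0, 0, 0, -2, -113, 0, 0, 0, 0, 0, -2, -113, 0])

```text
clock: 2.4
position: [0.5143, -0.1702, 0.1299]
ee_rot: [-0.0, 0.75, 0.662, 0.0]
contact_force: [0.6, 0.4, -0.2]
width: -0.0004
gripper_force: 0.0
```

Run:
```python
from h import *
import cv2
s=manip.get_state();print(s["clock"],s["position"],s["contact_force"])
a=imaging.get_image("scene")[120:220,150:280];b=imaging.get_image("top")[150:250,250:380]
cv2.imwrite("pics/pre.png",np.vstack([cv2.resize(x,None,fx=3,fy=3,interpolation=cv2.INTER_CUBIC) for x in(a,b)]))
```

```text
2.4 [ 0.51428009 -0.17024687  0.1299222 ] [ 0.63820869  0.36162974 -0.17924157]
```

View pics/pre.png

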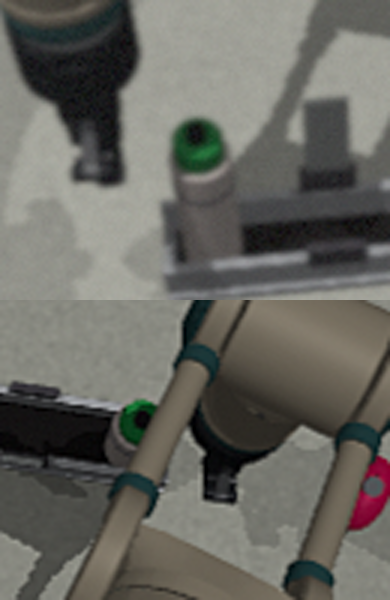

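The scene crop shows the shut fingertips (~98,180) behind the cartridge at about the upper part of its body. The gap is as expected and the push line passes through it. Approach, then push slowly.

Request:
jog_arm(deltas=[0, 0, 0, 1.2, 10, 0, 0, 0, 0, 0, 2.4, 20, 0, 0, 0, 0, 0, 3, 25, 0, 0, 0, 0, 0, 3.5, 29, 0, 0, 0, 0, 0, 4, 33, 0, 0, 0, 0, 0, 4.5, 37, 0, 0, 0, 0, 0, 5, 41, 0, 0, 0, 0, 0, 5.4, 45, 0, 0, 0, 0, 0, 5.9, 49, 0, 0])

```text
clock: 3.4
position: [0.5202, -0.122, 0.1292]
ee_rot: [-0.0, 0.75, 0.661, -0.0]
contact_force: [0.2, -0.4, -0.8]
width: -0.0001
gripper_force: 0.1
```

Request:
jog_arm(deltas=[0, 0, 0, 0.5, 4, 0, 0, 0, 0, 0, 1, 8, 0, 0, 0, 0, 0, 1.5, 12, 0, 0, 0, 0, 0, 2, 15, 0, 0, 0, 0, 0, 2.3, 18, 0, 0, 0, 0, 0, 2.6, 21, 0, 0, 0, 0, 0, 2.9, 24, 0, 0, 0, 0, 0, 2.9, 24, 0, 0, 0, 0, 0, 2.9, 24, 0, 0, 0, 0, 0, 2.9, 24, 0, 0, 0, 0, 0, 2.9, 24, 0, 0])

```text
clock: 4.5
position: [0.5231, -0.0984, 0.1293]
ee_rot: [0.0, 0.75, 0.661, 0.0]
contact_force: [-0.2, -0.4, -0.9]
width: -0.0
gripper_force: 0.0
```

Run:
```python
from h import *
import cv2
s=manip.get_state();print(s["clock"],s["position"],s["contact_force"])
a=imaging.get_image("scene")[120:230,180:330]
cv2.imwrite("pics/push.png",cv2.resize(a,None,fx=4,fy=4,interpolation=cv2.INTER_CUBIC))
```

```text
4.5 [ 0.52307921 -0.09836115  0.12933114] [-0.15399616 -0.36048277 -0.92522481]
```

View pics/push.png

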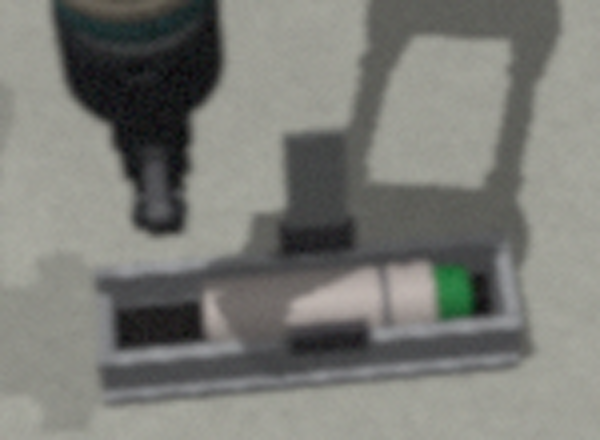

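The cartridge lies along the trough, cap toward +y (cap ~455,290), and the keeper still stands at ~(318,180). Next: raise, go round behind the keeper and down.

Request:
jog_arm(deltas=[0, 0, 0, 0, 0, 40, 0, 0, 0, 0, -30, 30, 50, 0, 0, 0, 0, -60, 62, 50, 0, 0, 0, 0, -82, 92.5, 50, 0, 0, 0, 0, -82, 92.5, 50, 0, 0, 0, 0, -82, 92.5, 25, 0, 0, 0, 0, -82, 92.5, 2, 0, 0, 0, 0, -82, 92.5, 2, 0, 0, 0, 0, -82, 92.5, 2, 0])

```text
clock: 5.45
position: [0.4415, -0.0061, 0.1315]
ee_rot: [-0.0, 0.75, 0.661, -0.0]
contact_force: [0.1, 0.4, 0.7]
width: 0.0001
gripper_force: 0.0
```

Run:
```python
from h import *
import cv2
s=manip.get_state();print(s["clock"],s["position"],s["contact_force"])
a=imaging.get_image("scene")[110:220,190:320]
cv2.imwrite("pics/keep.png",cv2.resize(a,None,fx=5,fy=5,interpolation=cv2.INTER_CUBIC))
c=[.534,-.027,-.122]
for q in np.radians([100,95,90,80,70,60,50,40,30,20,10,0]):
    x=-.034+.06*np.cos(q)-.003*np.sin(q)-.0145; z=.06+.06*np.sin(q)+.003*np.cos(q)+.011
    print(np.degrees(q).round(),((W(c,np.array([x,.010,z]))-s["position"])*1e3).round(1))
```

```text
5.45 [ 0.44148891 -0.00610596  0.13145004] [0.10761737 0.42213628 0.67333926]
100.0 [32.3 -3.4 -1.9]
95.0 [37.4 -4.1 -0.9]
90.0 [42.6 -4.7 -0.5]
80.0 [53.  -6.  -0.8]
70.0 [63.2 -7.2 -3. ]
60.0 [72.8 -8.4 -7. ]
50.0 [ 81.6  -9.5 -12.6]
40.0 [ 89.3 -10.4 -19.6]
30.0 [ 95.7 -11.2 -27.9]
20.0 [100.5 -11.8 -37.1]
10.0 [103.7 -12.2 -47.1]
0.0 [105.1 -12.4 -57.5]
```

View pics/keep.png

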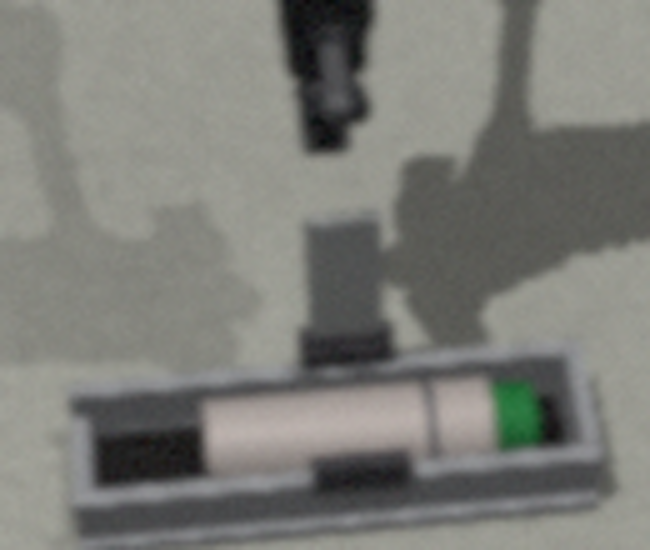

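Fingertips (~325,150) are behind the keeper bar (305–380, 215–330), nearly centred. Push it over along the arc, slowly.

Request:
jog_arm(deltas=[0, 0, 0, 10, 1.5, 0, 0, 0, 0, 0, 20, 0, 0, 0, 0, 0, 0, 27, 0, 0, 0, 0, 0, 0, 33, -1, 0, 0, 0, 0, 0, 39, -2, 0, 0, 0, 0, 0, 45, -2, 0, 0, 0, 0, 0, 50, -3, 0, 0, 0, 0, 0, 55, -4, -1, 0, 0, 0, 0, 60, -4, -2, 0, 0, 0, 0, 65, -5, -3, 0, 0, 0, 0, 69, -5, -5, 0, 0, 0, 0, 73, -6, -7, 0, 0, 0, 0, 73, -6, -7, 0])

```text
clock: 6.8
position: [0.5146, -0.0118, 0.124]
ee_rot: [0.0, 0.75, 0.661, 0.0]
contact_force: [-0.0, -0.0, 0.1]
width: -0.0002
gripper_force: 0.0
```

Request:
jog_arm(deltas=[0, 0, 0, 5, -0.5, -2.5, 0, 0, 0, 0, 9, -1, -5.5, 0, 0, 0, 0, 13, -1.5, -9, 0, 0, 0, 0, 17, -2, -12.5, 0, 0, 0, 0, 20, -2.5, -16.5, 0, 0, 0, 0, 23, -3, -21, 0, 0, 0, 0, 26, -3, -25.5, 0, 0, 0, 0, 28, -3.5, -30, 0, 0, 0, 0, 30, -4, -35, 0, 0, 0, 0, 31, -4, -40, 0, 0, 0, 0, 31.5, -4, -44, 0, 0, 0, 0, 32, -4, -47, 0, 0, 0, 0, 32, -4, -47, 0])

```text
clock: 8.1
position: [0.5455, -0.0157, 0.0767]
ee_rot: [-0.001, 0.75, 0.661, -0.0]
contact_force: [-0.5, -0.9, 0.2]
width: -0.0
gripper_force: 0.0
```

Run:
```python
from h import *
import cv2
s=manip.get_state();print(s["clock"],s["position"],s["contact_force"])
a=imaging.get_image("scene")[110:220,190:320]
cv2.imwrite("pics/close.png",cv2.resize(a,None,fx=5,fy=5,interpolation=cv2.INTER_CUBIC))
```

```text
8.1 [ 0.54552832 -0.01566606  0.07673163] [-0.48109595 -0.89219391  0.16885192]
```

View pics/close.png

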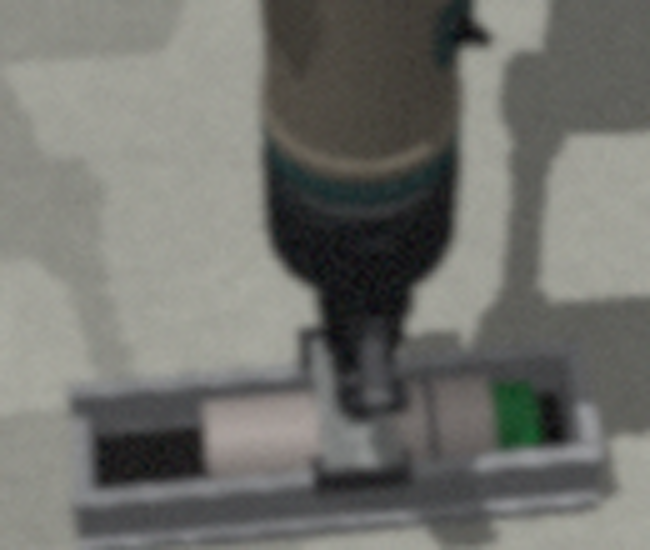

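The keeper (~360,430) now lies over the cartridge, almost level, with the tips on it. I'll press gently down in small steps to seat it.

Request:
jog_arm(deltas=[0, 0, 0, 6, -1, -1, 0, 0, 0, 0, 6, -1, -2, 0, 0, 0, 0, 6, -1, -3, 0, 0, 0, 0, 6, -1, -4, 0, 0, 0, 0, 6, -1, -4, 0])

```text
clock: 8.65
position: [0.5526, -0.0168, 0.074]
ee_rot: [0.001, 0.75, 0.661, 0.0]
contact_force: [-0.1, -0.4, 4.2]
width: -0.0002
gripper_force: 2.0
```

Request:
jog_arm(deltas=[0, 0, 0, 0, 0, -1, 0, 0, 0, 0, 0, 0, -2, 0, 0, 0, 0, 0, 0, -2, 0])

```text
clock: 8.95
position: [0.5526, -0.0168, 0.0737]
ee_rot: [0.001, 0.75, 0.661, 0.001]
contact_force: [-2.8, -0.6, 15.5]
width: 0.0003
gripper_force: 7.8
```

Rigid contact at 15 N with no further travel, so it is seated. Retract straight up and check.

Request:
jog_arm(deltas=[0, 0, 0, 0, 0, 4, 0, 0, 0, 0, 0, 0, 20, 0, 0, 0, 0, 0, 0, 60, 0, 0, 0, 0, -40, 0, 110, 0, 0, 0, 0, -90, 0, 150, 0, 0, 0, 0, -130, 0, 150, 0, 0, 0, 0, -130, 0, 150, 0, 0, 0, 0, -130, 0, 150, 0])

```text
clock: 9.75
position: [0.4204, -0.0165, 0.2219]
ee_rot: [0.0, 0.75, 0.661, 0.0]
contact_force: [0.2, -0.4, -0.2]
width: -0.0002
gripper_force: 0.0
```

Run:
```python
from h import *
import cv2
s=manip.get_state();print(s["clock"],s["position"],s["contact_force"])
a=imaging.get_image("scene")[110:220,190:320]
cv2.imwrite("pics/end.png",cv2.resize(a,None,fx=5,fy=5,interpolation=cv2.INTER_CUBIC))
```

```text
9.75 [ 0.42038517 -0.01650982  0.22191185] [ 0.18149577 -0.37013885 -0.18923991]
```

View pics/end.png

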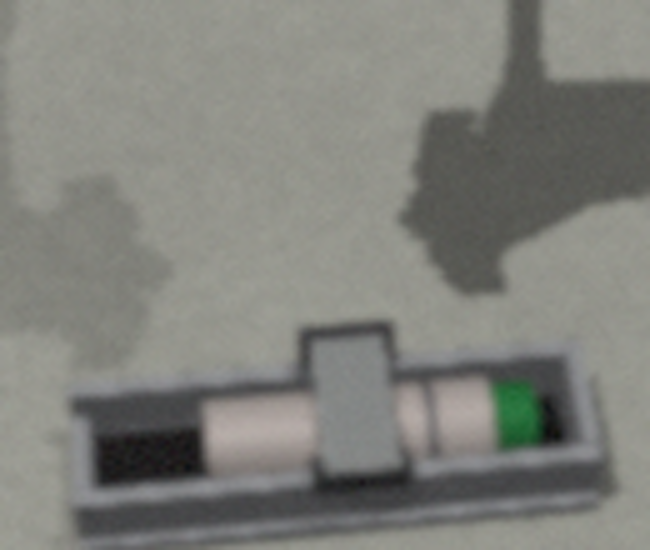

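The keeper lies level across both lugs (305–405, 325–485) over the lying cartridge, and the robot is clear.

```bash
python3 -c "
from rig import manip; print(manip.sign_off())"
```

```text
the job is handed in; nothing more can be done
None
```

The cartridge was tipped over without gripping and lies along its cradle, the keeper bar is pressed fully closed over it, the sleeves and pods were left alone, and the job was handed in at about 10 s on the robot's clock.

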